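# Dock the triaxial ram on the specimen and zero the readout

### The job

In the triaxial cell with the blue ram head, gently push the ram down with the fingertips until its foot rests on the cap of the soft clay specimen, without squashing the specimen, and leave it resting there. Then press the yellow zero key on the readout unit, let it spring out, and come away. Lift nothing, do not draw the ram up, and leave the spare red-headed cell, the other keys and everything else on the bench alone.

Things in the scene. Friction and masses are not known exactly. Their poses are not given: they have to be found in the camera images.
- cell_blue: the triaxial cell in use: aluminium base 130 mm across, clear cylinder, top plate 120 mm across (upper face 192 mm above the table), brass bush in its middle rising to 225 mm, nuts, plug and stub post round it up to 222 mm. Its ram head is BLUE; a brown clay specimen with a white cap is inside. Fixed; stands left, middle or right; origin: centre of its underside, z up
- ram_blue_top (a point): centre of the flat upper face of the blue ram head (disc 24 mm across, 8 mm high, on a 12 mm steel ram), on the cell's axis. At the start 254 to 264 mm above the table; 240 mm above the table (15 mm above the brass bush) when the ram just meets the specimen's cap; z up
- ram_blue (a joint): travel of the blue-headed ram, m: grows as the ram goes down. Starts between 0 and 0.010; the ram meets the specimen's cap at 0.024. The ram slides with about 3 N of drag (about 2 N of push keeps it moving) and stays where it is left
- ram_blue_foot (a point): centre of the lower end of the blue-headed ram, 100 mm below the head's upper face; z up
- cap_top (a point): centre of the flat upper face of the white cap on the specimen, inside the cell, 140 mm above the table; z up
- top_cap (a joint): how far the specimen has been squashed, m (0 at the start). The soft specimen gives 1 mm for each 5 N of push of the ram and springs back; 0.004 is too much
- cell_red: the spare triaxial cell, same make and size, but empty and with a RED ram head; to be left alone. Origin: centre of its underside
- ram_red (a joint): travel of the spare cell's red-headed ram, m, grows as it goes down; starts between 0 and 0.010
- readout: displacement readout: white desk box 190 mm wide (y), 150 mm deep (x); dark panel rising 12 degrees to the back (46 to 77 mm high), yellow-green display on its upper half, below it three round keys 50 mm apart: green (+y), yellow (middle), black (-y). Low front faces -x at yaw 0; yaw within 0.3 rad. Fixed; stands left, middle or right; origin: centre of its underside
- key_yellow_top (a point): centre of the upper face of the yellow zero key (20 mm across, stands 12 mm off the panel); z points out of the panel, square to it; the key is pressed along -z
- key_yellow (a joint): press of the yellow key, m: 0 out, 0.004 fully down. It takes about 2 N to start and 4 N fully down, and springs out again when released; it counts as pressed beyond 0.0025
- key_green (a joint): press of the green key, m, 0 out, 0.004 fully down; to be left alone
- key_black (a joint): press of the black key, m, 0 out, 0.004 fully down; to be left alone
- split_mould: half of a black plastic split specimen mould standing on its round flange (68 mm across, 90 mm tall); loose, a bystander; origin: centre of its underside
- mould_collar: black plastic collar ring lying flat, 64 mm outside, 48 mm inside, 12 mm high; loose, a bystander; origin: centre of its underside
- sample_tube: open steel sampling tube standing on end, 42 mm across, 76 mm tall; loose, a bystander; origin: centre of its underside
- soil_core: bare brown soil core standing on end, 38 mm across, 76 mm tall; loose, a bystander; origin: centre of its underside
- tin: aluminium moisture tin with its lid on, 63 mm across, 40 mm tall; loose, a bystander; origin: centre of its underside
- weight: brass weight with a small knob on top, 38 mm across, 54 mm tall; loose, a bystander; origin: centre of its underside
- porous_discs: stack of three pale porous discs, 38 mm across, 15 mm tall (one piece); loose, a bystander; origin: centre of its underside
- ram_red_top (a point): centre of the flat upper face of the red ram head, on the spare cell's axis; z up

How it is judged:
On the way, in this order (a step that is already met when the one before it is completed fails the run):
1. the blue-headed ram rests on the specimen's cap (z of ram_blue_foot in the frame of cap_top below 0.0015 m and value of joint top_cap below 0.004 m), for 0.2 s.
2. the yellow key is pressed (value of joint key_yellow above 0.0025 m), for 0.04 s.
3. the yellow key is out again (value of joint key_yellow below 0.0008 m), for 0.1 s.
At the end, for the whole second after the job is handed in: The foot of the blue-headed ram is within 1.5 mm of the specimen's cap (touching it counts) with the specimen squashed less than 4 mm, all three keys are out, the spare cell's ram is within 3 mm of where it started, and the bystanders stand within 10 mm of where they started (all of step 1 and value of joint key_yellow below 0.0008 m and value of joint each of key_green, key_black below 0.001 m and distance of each of split_mould, mould_collar, sample_tube, soil_core, tin, weight, porous_discs from where it was at the start of the episode below 0.01 m and distance of ram_red_top from where it was at the start of the episode below 0.003 m).
It fails at once if the specimen is squashed by 4 mm or more, or the blue-headed ram is drawn up (over 3 mm above its highest starting height) (value of joint top_cap above 0.004 m or value of joint ram_blue below -0.003 m).
It fails at once if the yellow key is pressed (1.5 mm) while the ram is not seated on the cap (value of joint key_yellow above 0.0015 m and z of ram_blue_foot in the frame of cap_top above 0.0015 m).
It fails at once if the spare cell is touched (over 1 N) or its ram moves by more than 3 mm (contact force between any of the fingers, the arm and cell_red above 1 N or distance of ram_red_top from where it was at the start of the episode above 0.003 m).
It fails at once if the green or black key is pressed (1.5 mm), or the readout unit or a key of it is pushed with more than 25 N (value of joint any of key_green, key_black above 0.0015 m or contact force between any of the fingers, the arm and readout above 25 N).
It fails at once if a bystander is lifted, pushed or knocked by more than 10 mm (distance of any of split_mould, mould_collar, sample_tube, soil_core, tin, weight, porous_discs from where it was at the start of the episode above 0.01 m).
It also fails if it takes over 48 s, if anything falls off the work surface, if the arm or the gripper's body presses on something with over 40 N, if the wrist force passes 120 N, or if a joint passes its speed limit or range.

### The arm

A 6-joint arm with a two-finger parallel gripper is mounted at the origin on the work surface. World frame = base frame: x ahead of the robot, y to its left, z up, the work surface at z = 0. Lengths are in m, angles in rad, forces in N, time in s.
With the tool pointing down it reaches from about 0.275 to 0.875 m from the base axis. Payload 12.5 kg.
Tool frame: the origin (TCP) lies at the very end of the fingers, on their centre line; the grasp point (between the pads) lies 19 mm behind it; z points along the fingers, y is the line along which they close (so a half turn about z gives the same grasp; the last joint's range is limited). The gripper opens to 85 mm and grips with 20 to 120 N. Pads are 22 mm wide; open, the fingers measure 114 mm over their backs; the gripper's body (76 mm by 85 mm) begins 54 mm behind the grasp point. The pads swing forward as they close: fully open they stand 13 mm farther back than shut.
Start: joints at [1.182, 0.351, 1.652, -0, 1.139, -0.085], TCP at [0.164, 0.525, 0.231] pointing down, gripper open.
Joint ranges: [-2.75, 2.75], [-0.79, 2.1], [0.01, 2.65], [-1.57, 4.71], [0.07, 3.14], [-2.87, 2.87]. Speed limits (rad/s): [2.22, 2.22, 2.79, 3.14, 3.14, 3.14].

### API

Orientations are given as a unit quaternion [x, y, z, w].
In Python, from bench import telemetry, viewer, robot gives the robot as it stands.
- The arm moves only by the tool arm_command, never from a script. Its argument "deltas" is a list of rows, each an object of numbers: "x", "y", "z": the shift along the world's x, y, z in mm; "wx", "wy", "wz": the turn, a rotation vector about the world's x, y, z in degrees; "claw": the finger opening in mm, from 0 to 85.4. A call has 1 to 10 rows; each row shifts and turns the commanded pose from where the row before left it; what a row does not reach is not made up. A row lasts 1/12 s, in which the tool goes at most 41.7 mm and 7.16 degrees, less where a joint would pass 70% of its speed; a pose out of reach is approached as far as the arm can. A call with a gripper value outside its range is refused whole. The fingers move at their own pace and stop on an object; "grip_force" is the grip in N (left out, the last holds). Time passes only in rows, so rows that do not move let the fingers close. It gives the time, the measured TCP pose, the force, the opening and the grip force at its end, in the units of the state.
- telemetry.read_state(): the state, without advancing time (a new reading comes with each control period).
- viewer.get_image(name): name is "scene" or "top" or "wrist"; returns (picture, depth): 384x512x3 uint8, red, green, blue; 384x512 float32, m along the optical axis (not along the pixel's ray), 0 where there is no reading.
- viewer.camera_info(name): a dict with "mtx" (3x3 intrinsics, pixels), "pose" (4x4, takes a point from camera to world coordinates). Camera axes: x right, y up, looking along -z (the intrinsics and any distortion apply to the point x, -y, -z); pixel columns grow to the right and rows downward; lengths in m; the calibration is good to about 2 mm. The wrist camera is an equidistant fisheye: a pixel r from the principal point sees the ray r / f radians off the axis. A picture is of the moment at which its call begins: read the wrist's pose just before it. camera_info takes no time and is no camera call; for the wrist camera it gives the pose at the moment of the call.
- robot.close_job(): hands the job in; it is judged then, once.
The state is a dict: "t": time; "joints": joint angles; "joint_velocities": joint speeds; "joint_efforts": joint torques, N m; "ee_pos": TCP position; "tool_rot": TCP orientation; "wrist_force": force on the tool from outside, world axes, zero at the start; "torque": the same for the moment, N m; "gripper_width": finger opening in m; "gripper_force": force on a finger pad.
Only numpy, scipy, OpenCV 4.12 (cv2) and the standard library are available. Lean on these libraries where they do the work, as an engineer would, in place of code of your own. Each camera call takes 0.05 s, during which the arm holds its last target. There are 200 camera calls.

## Working session

There is one attempt and no reset: what is moved stays moved. The work goes in short steps, Python scripts to look and compute and a tool call to move; the robot and the scene stay as the last step left them, time stands still between calls to the robot, and variables do not carry over. Pictures are saved under pics/ and viewed, at most 10 in all, crops included, and the job is handed in when it is done.

Besides the shell and the picture viewer there is one more tool, called by a JSON object that holds its "api" and its "payload", one argument or row to a line. arm_command: Moves the arm, as the interface text tells. Its arguments: {"type":"object","properties":{"deltas":{"type":"array"},"grip_force":{"type":"number"}},"required":["deltas"]}

```bash
mkdir -p pics; ls
cat > h.py <<'E'
import numpy as np, cv2
from bench import telemetry, viewer, robot
def grab(n):
    info=viewer.camera_info(n); im,d=viewer.get_image(n); return im,d,np.array(info['mtx']),np.array(info['pose'])
def ray(K,P,u,v):
    d=np.array([(u-K[0,2])/K[0,0],-(v-K[1,2])/K[1,1],-1.]); return P[:3,3],P[:3,:3]@d
def onplane(K,P,u,v,z):
    o,d=ray(K,P,u,v); return o+d*(z-o[2])/d[2]
def cloud(d,K,P):
    v,u=np.mgrid[:d.shape[0],:d.shape[1]]
    c=np.stack([(u-K[0,2])/K[0,0]*d,-(v-K[1,2])/K[1,1]*d,-d],-1); return c@P[:3,:3].T+P[:3,3]
E
python3 - <<'E'
from h import *
print(telemetry.read_state())
for n in ('scene','top'):
    im,d,K,P=grab(n); np.savez(''+n,im=im,d=d,K=K,P=P); print(n,K.round(1).tolist(),P.round(3).tolist())
    cv2.imwrite(f'pics/{n}0.png',im[...,::-1])
E
```

```text
pics
{'t': 0.0, 'joints': array([ 1.18238850e+00,  3.51232884e-01,  1.65242002e+00, -3.16793611e-05,
        1.13908004e+00, -8.45928831e-02]), 'joint_velocities': array([-0.00101525, -0.00118677, -0.00277427, -0.00035347, -0.00019669,
       -0.00143795]), 'joint_efforts': array([-8.29245037e-04, -5.06105053e+01, -2.91397852e+01, -1.35879873e-04,
        4.57946677e-03,  1.80344460e-05]), 'ee_pos': array([0.16439544, 0.52451676, 0.2307618 ]), 'tool_rot': array([ 1.51317329e-01,  9.88485074e-01, -5.57644658e-04, -1.19603884e-04]), 'wrist_force': array([-0.02107757,  0.1357045 ,  0.49591893]), 'torque': array([-0.01357487, -0.02142683, -0.01216169]), 'gripper_force': 0.0, 'gripper_width': 0.08548224971698107}
scene [[365.9, 0.0, 252.8], [0.0, 365.9, 187.2], [0.0, 0.0, 1.0]] [[0.807, -0.482, 0.341, 0.89], [0.59, 0.657, -0.469, -0.378], [0.002, 0.58, 0.815, 0.973], [0.0, 0.0, 0.0, 1.0]]
top [[390.8, 0.0, 248.4], [0.0, 390.8, 197.3], [0.0, 0.0, 1.0]] [[0.023, 0.999, -0.033, 0.501], [-1.0, 0.023, -0.005, 0.059], [-0.004, 0.033, 0.999, 1.258], [0.0, 0.0, 0.0, 1.0]]
```

View pics/scene0.png

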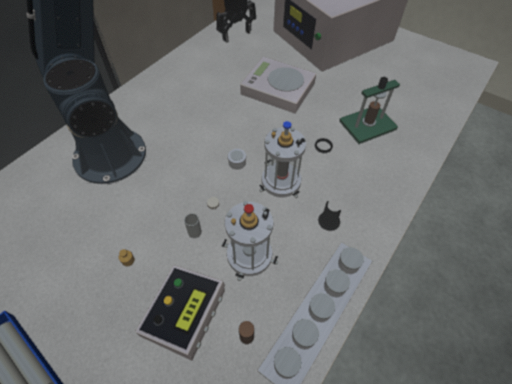

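View pics/top0.png

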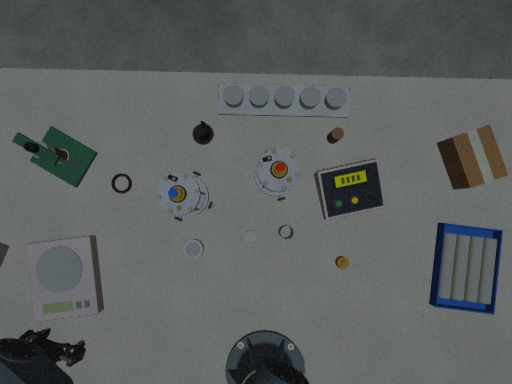

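```bash
cat > m.py <<'E'
from h import *
for n in ('top','scene'):
    f=np.load(n+'.npz'); im,d,K,P=f['im'],f['d'],f['K'],f['P']; hsv=cv2.cvtColor(im,cv2.COLOR_RGB2HSV); W=cloud(d,K,P)
    for c,lo,hi in (('blue',(100,130,50),(130,255,255)),('red',(170,130,60),(180,255,255)),('red0',(0,150,60),(6,255,255)),('yel',(20,140,90),(34,255,255)),('green',(40,100,40),(90,255,255))):
        m=cv2.inRange(hsv,lo,hi); k,_,s,ce=cv2.connectedComponentsWithStats(m)
        for i in range(1,k):
            if s[i,4]>12:
                w=W[_==i]; w=w[np.isfinite(w).all(1)]
                print(n,c,s[i].tolist(),ce[i].round(1).tolist(),np.median(w,0).round(4).tolist(),w[:,2].max().round(4))
E
python3 m.py
```

```text
top blue [168, 188, 10, 9, 65] [172.3, 192.3] [0.5433, 0.2578, 0.2632] 0.2669
top blue [435, 223, 68, 91, 1254] [466.5, 267.3] [0.3504, -0.6271, 0.0087] 1.2576
top red0 [276, 163, 9, 9, 60] [280.2, 166.7] [0.6145, -0.0161, 0.2554] 0.2608
top yel [272, 162, 15, 15, 83] [277.8, 170.7] [0.607, -0.0108, 0.2069] 1.2576
top yel [335, 170, 32, 18, 286] [350.2, 178.6] [0.605, -0.2437, 0.0722] 0.08
top yel [171, 187, 14, 14, 87] [178.6, 194.0] [0.5385, 0.2493, 0.2075] 0.2302
top yel [352, 197, 6, 7, 29] [354.6, 199.9] [0.5403, -0.2588, 0.0677] 0.0729
top yel [338, 258, 11, 10, 85] [342.8, 262.6] [0.3475, -0.2312, 0.0366] 0.0596
top green [13, 127, 83, 59, 1866] [60.6, 155.0] [0.6548, 0.6413, 0.0214] 1.2576
top green [335, 200, 7, 8, 38] [338.2, 203.4] [0.5298, -0.2098, 0.0654] 0.0723
scene blue [284, 122, 7, 6, 39] [286.9, 124.4] [0.5432, 0.2558, 0.2613] 0.2638
scene blue [0, 311, 59, 73, 381] [25.8, 342.1] [0.3223, -0.5327, 0.0407] 0.9726
scene red0 [245, 205, 8, 7, 46] [248.5, 208.1] [0.6156, -0.0183, 0.2539] 0.2555
scene yel [176, 290, 29, 41, 481] [190.0, 309.9] [0.6053, -0.2463, 0.0702] 0.0769
scene yel [164, 296, 8, 8, 53] [167.5, 299.8] [0.5416, -0.2601, 0.0643] 0.0686
scene green [317, 33, 4, 6, 15] [318.1, 35.5] [0.3256, 0.8259, 0.1556] 0.1634
scene green [174, 278, 8, 8, 49] [177.3, 281.7] [0.529, -0.2109, 0.0646] 0.0689
```

The scene view shows the blue-headed cell at px (287,124), the red-headed one at (248,208) and the readout's yellow key at (167,300). The top view shows the blue head at (172,192) and the yellow key at (355,200). Both views agree on a blue head at about (0.543, 0.257, 0.262) and a yellow key at about (0.541, -0.2595, 0.066).

{"api": "arm_command", "payload": {
  "deltas": [
    {"z": 40,"claw": 0},
    {"z": 40,"claw": 0},
    {"x": 32,"y": -22},
    {"x": 32,"y": -22},
    {"x": 32,"y": -22},
    {"x": 32,"y": -22},
    {"x": 32,"y": -22},
    {"x": 32,"y": -22},
    {"x": 32,"y": -22},
    {"x": 32,"y": -22}
  ]
}}

```text
invalid input
```

{"api": "arm_command", "payload": {
  "deltas": [
    {"x": 32,"y": -22},
    {"x": 32,"y": -22},
    {"x": 32,"y": -22},
    {"x": 27,"y": -25},
    {},
    {}
  ]
}}

```text
invalid input
```

Run:
```python
from h import *
s=telemetry.read_state(); print(s)
im,d,K,P=grab('wrist'); cv2.imwrite('pics/w1.png',im[...,::-1])
a=viewer.get_image('scene')[0][70:220,200:380]
cv2.imwrite('pics/s1.png',cv2.resize(a[...,::-1],None,fx=4,fy=4,interpolation=cv2.INTER_CUBIC))
# refined positions by circle rays
f={n:np.load(n+'.npz') for n in('top','scene')}
for nm,pt,ps in (('blue',(172.3,192.3),(286.9,124.4)),('yel',(354.6,199.9),(167.5,299.8)),('green',(338.2,203.4),(177.3,281.7))):
    A=[];b=[]
    for n,p in(('top',pt),('scene',ps)):
        o,r=ray(f[n]['K'],f[n]['P'],*p); r/=np.linalg.norm(r); M=np.eye(3)-np.outer(r,r); A.append(M);b.append(M@o)
    x=np.linalg.lstsq(np.vstack(A),np.hstack(b),rcond=None)[0]; print(nm,x.round(4))
```

```text
{'t': 0.1, 'joints': array([ 1.18239909e+00,  3.51199065e-01,  1.65231835e+00,  6.53229260e-06,
        1.13909728e+00, -8.46040091e-02]), 'joint_velocities': array([-4.46930592e-05, -1.30852285e-03, -1.12699817e-03,  2.19910225e-03,
        1.69213957e-04, -1.00162010e-03]), 'joint_efforts': array([ 1.85467370e-04, -5.06820953e+01, -2.91877788e+01, -5.55896713e-05,
        2.46258525e-03,  1.76952972e-05]), 'ee_pos': array([0.1643987 , 0.52456431, 0.23081897]), 'tool_rot': array([ 1.51314512e-01,  9.88485537e-01, -4.96102687e-04, -1.22616884e-04]), 'wrist_force': array([ 0.16922758, -0.44346184,  0.77232703]), 'torque': array([ 0.02843186, -0.04404081, -0.03678993]), 'gripper_force': 0.0, 'gripper_width': 0.08540097013428291}
blue [0.5424 0.2581 0.2587]
yel [ 0.5409 -0.26    0.0632]
green [ 0.5287 -0.2105  0.063 ]
```

{"api": "arm_command", "payload": {
  "deltas": [
    {"x": 0,"y": 0,"z": 40,"wx": 0,"wy": 0,"wz": 0,"claw": 0},
    {"x": 0,"y": 0,"z": 40,"wx": 0,"wy": 0,"wz": 0,"claw": 0}
  ]
}}

```text
t: 0.37
ee_pos: [0.1641, 0.5238, 0.3105]
tool_rot: [0.151, 0.988, -0.002, -0.001]
wrist_force: [0.2, 1.2, 1.4]
gripper_width: 0.0636
gripper_force: 0.0
```

{"api": "arm_command", "payload": {
  "deltas": [
    {"x": 32,"y": -22,"z": 0,"wx": 0,"wy": 0,"wz": 0,"claw": 0},
    {"x": 32,"y": -22,"z": 0,"wx": 0,"wy": 0,"wz": 0,"claw": 0},
    {"x": 32,"y": -22,"z": 0,"wx": 0,"wy": 0,"wz": 0,"claw": 0},
    {"x": 32,"y": -22,"z": 0,"wx": 0,"wy": 0,"wz": 0,"claw": 0},
    {"x": 32,"y": -22,"z": 0,"wx": 0,"wy": 0,"wz": 0,"claw": 0},
    {"x": 32,"y": -22,"z": 0,"wx": 0,"wy": 0,"wz": 0,"claw": 0},
    {"x": 32,"y": -22,"z": 0,"wx": 0,"wy": 0,"wz": 0,"claw": 0},
    {"x": 32,"y": -22,"z": 0,"wx": 0,"wy": 0,"wz": 0,"claw": 0},
    {"x": 32,"y": -22,"z": 0,"wx": 0,"wy": 0,"wz": 0,"claw": 0},
    {"x": 32,"y": -22,"z": 0,"wx": 0,"wy": 0,"wz": 0,"claw": 0}
  ]
}}

```text
t: 1.2
ee_pos: [0.4858, 0.3033, 0.3112]
tool_rot: [0.151, 0.988, -0.0, -0.0]
wrist_force: [0.3, 0.5, 0.0]
gripper_width: -0.0
gripper_force: 0.0
```

{"api": "arm_command", "payload": {
  "deltas": [
    {"x": 32,"y": -22,"z": 0,"wx": 0,"wy": 0,"wz": 0,"claw": 0},
    {"x": 26,"y": -24,"z": -10,"wx": 0,"wy": 0,"wz": 0,"claw": 0},
    {"x": 0,"y": 0,"z": -10,"wx": 0,"wy": 0,"wz": 0,"claw": 0},
    {"x": 0,"y": 0,"z": 0,"wx": 0,"wy": 0,"wz": 0,"claw": 0},
    {"x": 0,"y": 0,"z": 0,"wx": 0,"wy": 0,"wz": 0,"claw": 0}
  ]
}}

```text
t: 1.62
ee_pos: [0.542, 0.2589, 0.2908]
tool_rot: [0.151, 0.988, -0.0, -0.001]
wrist_force: [-0.6, -0.7, -0.1]
gripper_width: 0.0002
gripper_force: 0.0
```

Run:
```python
from h import *
print(telemetry.read_state()['ee_pos'])
im=grab('wrist')[0]; a=viewer.get_image('scene')[0][70:220,200:380]
b=cv2.resize(a,(461,384),interpolation=cv2.INTER_CUBIC)
o=np.hstack([im,b]); cv2.imwrite('pics/c1.png',cv2.resize(o,(800,316))[...,::-1])
```

```text
[0.54196206 0.25891911 0.2907739 ]
```

View pics/c1.png

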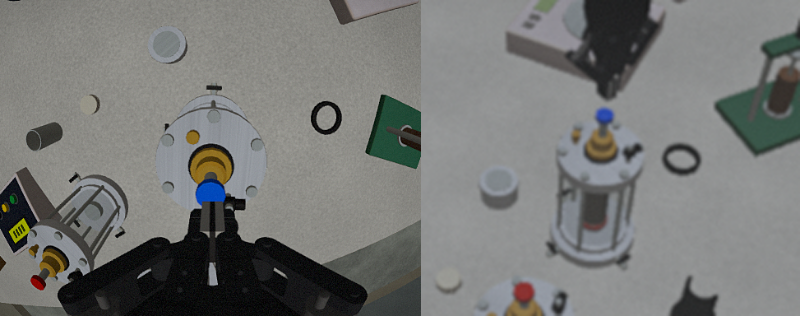

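The wrist view (left) shows the closed fingertips lined up with the blue head at (210,192). The scene crop (right) shows the gripper directly over the head at (604,117).

{"api": "arm_command", "payload": {
  "deltas": [
    {"x": 0,"y": 0,"z": -10,"wx": 0,"wy": 0,"wz": 0,"claw": 0},
    {"x": 0,"y": 0,"z": -10,"wx": 0,"wy": 0,"wz": 0,"claw": 0},
    {"x": 0,"y": 0,"z": -5,"wx": 0,"wy": 0,"wz": 0,"claw": 0},
    {"x": 0,"y": 0,"z": -3,"wx": 0,"wy": 0,"wz": 0,"claw": 0},
    {"x": 0,"y": 0,"z": -3,"wx": 0,"wy": 0,"wz": 0,"claw": 0},
    {"x": 0,"y": 0,"z": -2,"wx": 0,"wy": 0,"wz": 0,"claw": 0},
    {"x": 0,"y": 0,"z": -2,"wx": 0,"wy": 0,"wz": 0,"claw": 0}
  ]
}}

```text
t: 2.3
ee_pos: [0.5425, 0.2589, 0.2563]
tool_rot: [0.151, 0.988, 0.0, 0.0]
wrist_force: [-1.3, -0.2, 2.4]
gripper_width: -0.0003
gripper_force: 0.9
```

{"api": "arm_command", "payload": {
  "deltas": [
    {"x": 0,"y": 0,"z": -2,"wx": 0,"wy": 0,"wz": 0,"claw": 0},
    {"x": 0,"y": 0,"z": -2,"wx": 0,"wy": 0,"wz": 0,"claw": 0},
    {"x": 0,"y": 0,"z": -2,"wx": 0,"wy": 0,"wz": 0,"claw": 0},
    {"x": 0,"y": 0,"z": -2,"wx": 0,"wy": 0,"wz": 0,"claw": 0},
    {"x": 0,"y": 0,"z": -1,"wx": 0,"wy": 0,"wz": 0,"claw": 0},
    {"x": 0,"y": 0,"z": -1,"wx": 0,"wy": 0,"wz": 0,"claw": 0},
    {"x": 0,"y": 0,"z": -1,"wx": 0,"wy": 0,"wz": 0,"claw": 0}
  ]
}}

```text
t: 2.88
ee_pos: [0.5426, 0.2589, 0.2453]
tool_rot: [0.151, 0.988, 0.0, 0.0]
wrist_force: [-1.0, 1.0, 1.3]
gripper_width: 0.0
gripper_force: 0.8
```

{"api": "arm_command", "payload": {
  "deltas": [
    {"x": 0,"y": 0,"z": -1,"wx": 0,"wy": 0,"wz": 0,"claw": 0},
    {"x": 0,"y": 0,"z": -1,"wx": 0,"wy": 0,"wz": 0,"claw": 0},
    {"x": 0,"y": 0,"z": -1,"wx": 0,"wy": 0,"wz": 0,"claw": 0},
    {"x": 0,"y": 0,"z": -1,"wx": 0,"wy": 0,"wz": 0,"claw": 0}
  ]
}}

```text
t: 3.22
ee_pos: [0.5425, 0.2588, 0.2412]
tool_rot: [0.151, 0.988, 0.0, 0.0]
wrist_force: [0.3, 1.9, 1.4]
gripper_width: 0.0003
gripper_force: 0.8
```

{"api": "arm_command", "payload": {
  "deltas": [
    {"x": 0,"y": 0,"z": -0.5,"wx": 0,"wy": 0,"wz": 0,"claw": 0},
    {"x": 0,"y": 0,"z": -0.5,"wx": 0,"wy": 0,"wz": 0,"claw": 0},
    {"x": 0,"y": 0,"z": 0,"wx": 0,"wy": 0,"wz": 0,"claw": 0},
    {"x": 0,"y": 0,"z": 0,"wx": 0,"wy": 0,"wz": 0,"claw": 0}
  ]
}}

```text
t: 3.55
ee_pos: [0.5425, 0.2587, 0.2402]
tool_rot: [0.151, 0.988, -0.0, -0.0]
wrist_force: [-0.3, 0.1, -0.3]
gripper_width: 0.0
gripper_force: 0.2
```

{"api": "arm_command", "payload": {
  "deltas": [
    {"x": 0,"y": 0,"z": -0.5,"wx": 0,"wy": 0,"wz": 0,"claw": 0},
    {"x": 0,"y": 0,"z": -0.5,"wx": 0,"wy": 0,"wz": 0,"claw": 0},
    {"x": 0,"y": 0,"z": 0,"wx": 0,"wy": 0,"wz": 0,"claw": 0}
  ]
}}

```text
t: 3.8
ee_pos: [0.5425, 0.2587, 0.2394]
tool_rot: [0.151, 0.988, -0.0, 0.0]
wrist_force: [-0.9, -0.5, 2.6]
gripper_width: -0.0005
gripper_force: 1.5
```

Run:
```python
from h import *
for i in range(4):
    im,d,K,P=grab('scene'); s=telemetry.read_state(); print(s['ee_pos'].round(4),s['wrist_force'].round(2),s['gripper_force'])
b=cv2.resize(im[110:200,240:340],(800,600) if 0 else (660,594),interpolation=cv2.INTER_CUBIC); cv2.imwrite('pics/s2.png',b[...,::-1])
```

```text
[0.5425 0.2587 0.2394] [-0.81 -0.96  3.49] 1.593936961144209
[0.5425 0.2587 0.2394] [-0.11 -0.87  3.85] 1.6943001933395863
[0.5425 0.2587 0.2394] [-0.24 -1.49  4.44] 1.7928924411535263
[0.5425 0.2587 0.2394] [-1.24 -1.3   3.65] 1.8852361477911472
```

View pics/s2.png

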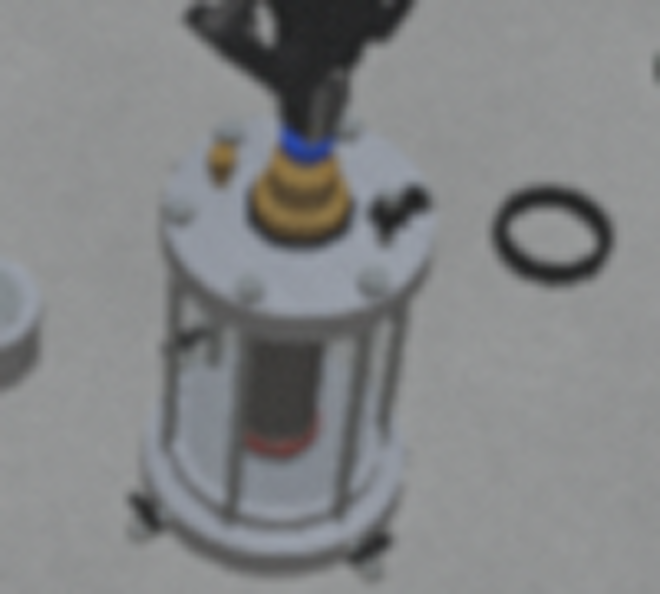

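The crop shows the fingertips on the blue head at (305,145), with the head low over the brass bush. The static force is now rising, so the specimen is being touched. I'll press slightly further to confirm.

{"api": "arm_command", "payload": {
  "deltas": [
    {"x": 0,"y": 0,"z": -0.4,"wx": 0,"wy": 0,"wz": 0,"claw": 0},
    {"x": 0,"y": 0,"z": -0.3,"wx": 0,"wy": 0,"wz": 0,"claw": 0},
    {"x": 0,"y": 0,"z": 0,"wx": 0,"wy": 0,"wz": 0,"claw": 0},
    {"x": 0,"y": 0,"z": 0,"wx": 0,"wy": 0,"wz": 0,"claw": 0},
    {"x": 0,"y": 0,"z": 0,"wx": 0,"wy": 0,"wz": 0,"claw": 0}
  ]
}}

```text
t: 4.42
ee_pos: [0.5426, 0.2587, 0.2389]
tool_rot: [0.151, 0.988, 0.0, 0.0]
wrist_force: [-1.3, -1.4, 4.8]
gripper_width: 0.0002
gripper_force: 2.9
```

About 1 mm of squash, so the ram is seated. Next I'll rise and move over to the readout.

{"api": "arm_command", "payload": {
  "deltas": [
    {"x": 0,"y": 0,"z": 2,"wx": 0,"wy": 0,"wz": 0,"claw": 0},
    {"x": 0,"y": 0,"z": 10,"wx": 0,"wy": 0,"wz": 0,"claw": 0},
    {"x": 0,"y": 0,"z": 30,"wx": 0,"wy": 0,"wz": 0,"claw": 0},
    {"x": 0,"y": 0,"z": 40,"wx": 0,"wy": 0,"wz": 0,"claw": 0},
    {"x": 0,"y": 0,"z": 20,"wx": 0,"wy": 0,"wz": 0,"claw": 0},
    {"x": 0,"y": -30,"z": 0,"wx": 0,"wy": 0,"wz": 0,"claw": 0},
    {"x": 0,"y": -40,"z": 0,"wx": 0,"wy": 0,"wz": 0,"claw": 0},
    {"x": -5,"y": -40,"z": 0,"wx": 0,"wy": 0,"wz": 0,"claw": 0},
    {"x": -5,"y": -40,"z": 0,"wx": 0,"wy": 0,"wz": 0,"claw": 0}
  ]
}}

```text
t: 5.17
ee_pos: [0.5321, 0.1074, 0.341]
tool_rot: [0.151, 0.989, 0.0, 0.0]
wrist_force: [0.7, -0.5, -0.1]
gripper_width: 0.0001
gripper_force: 0.0
```

{"api": "arm_command", "payload": {
  "deltas": [
    {"x": 0,"y": -40,"z": 0,"wx": 0,"wy": 0,"wz": 0,"claw": 0},
    {"x": 0,"y": -40,"z": 0,"wx": 0,"wy": 0,"wz": 0,"claw": 0},
    {"x": 0,"y": -40,"z": 0,"wx": 0,"wy": 0,"wz": 0,"claw": 0},
    {"x": 0,"y": -40,"z": 0,"wx": 0,"wy": 0,"wz": 0,"claw": 0},
    {"x": 0,"y": -40,"z": 0,"wx": 0,"wy": 0,"wz": 0,"claw": 0},
    {"x": 0,"y": -40,"z": 0,"wx": 0,"wy": 0,"wz": 0,"claw": 0},
    {"x": 0,"y": -40,"z": 0,"wx": 0,"wy": 0,"wz": 0,"claw": 0},
    {"x": 0,"y": -40,"z": 0,"wx": 0,"wy": 0,"wz": 0,"claw": 0},
    {"x": 0,"y": -40,"z": 0,"wx": 0,"wy": 0,"wz": 0,"claw": 0},
    {"x": 0,"y": -11,"z": 0,"wx": 0,"wy": 0,"wz": 0,"claw": 0}
  ]
}}

```text
t: 6.0
ee_pos: [0.5318, -0.2669, 0.3406]
tool_rot: [0.153, 0.988, -0.001, -0.0]
wrist_force: [0.3, 0.6, 0.4]
gripper_width: -0.0
gripper_force: 0.0
```

{"api": "arm_command", "payload": {
  "deltas": [
    {"x": 0,"y": 0,"z": -40,"wx": 1.4,"wy": -5.85,"wz": 0,"claw": 0},
    {"x": 0,"y": 0,"z": -40,"wx": 1.4,"wy": -5.85,"wz": 0,"claw": 0},
    {"x": 0,"y": 0,"z": -40,"wx": 0,"wy": 0,"wz": 0,"claw": 0},
    {"x": 0,"y": 0,"z": -40,"wx": 0,"wy": 0,"wz": 0,"claw": 0},
    {"x": 0,"y": 0,"z": -40,"wx": 0,"wy": 0,"wz": 0,"claw": 0},
    {"x": 0,"y": 0,"z": -35,"wx": 0,"wy": 0,"wz": 0,"claw": 0},
    {"x": 0,"y": 0,"z": 0,"wx": 0,"wy": 0,"wz": 0,"claw": 0},
    {"x": 0,"y": 0,"z": 0,"wx": 0,"wy": 0,"wz": 0,"claw": 0}
  ]
}}

```text
t: 6.67
ee_pos: [0.5324, -0.2618, 0.1054]
tool_rot: [0.15, 0.983, 0.04, 0.096]
wrist_force: [-0.4, -0.2, 0.5]
gripper_width: -0.0
gripper_force: 0.0
```

Run:
```python
from h import *
from scipy.spatial.transform import Rotation as R
s=telemetry.read_state(); print(s['ee_pos'],R.from_quat(s['tool_rot']).as_matrix()[:,2])
im=grab('wrist')[0]; a=viewer.get_image('scene')[0]
o=np.hstack([im,cv2.resize(a[230:370,110:270],(439,384),interpolation=cv2.INTER_CUBIC)]); cv2.imwrite('pics/c3.png',cv2.resize(o,(800,323))[...,::-1])
```

```text
[ 0.53235417 -0.26176139  0.10543493] [ 0.20087637  0.05011585 -0.97833383]
```

View pics/c3.png

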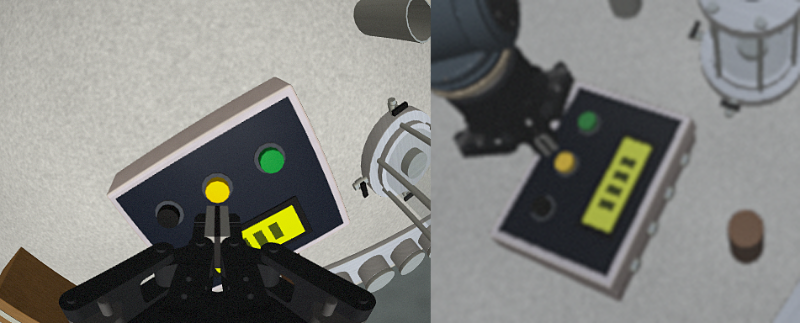

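The yellow key at (217,190) is straight ahead of the fingertips, with the green and black keys well to either side. I'll approach along the key's axis.

{"api": "arm_command", "payload": {
  "deltas": [
    {"x": 4,"y": 1,"z": -19.6,"wx": 0,"wy": 0,"wz": 0,"claw": 0},
    {"x": 2,"y": 0.5,"z": -9.8,"wx": 0,"wy": 0,"wz": 0,"claw": 0},
    {"x": 0.8,"y": 0.2,"z": -4,"wx": 0,"wy": 0,"wz": 0,"claw": 0},
    {"x": 0.4,"y": 0.1,"z": -2,"wx": 0,"wy": 0,"wz": 0,"claw": 0},
    {"x": 0,"y": 0,"z": 0,"wx": 0,"wy": 0,"wz": 0,"claw": 0}
  ]
}}

```text
t: 7.18
ee_pos: [0.54, -0.2605, 0.0708]
tool_rot: [0.15, 0.983, 0.039, 0.097]
wrist_force: [-0.2, -0.1, 0.3]
gripper_width: 0.0003
gripper_force: 0.0
```

{"api": "arm_command", "payload": {
  "deltas": [
    {"x": 0.2,"y": 0,"z": -1,"wx": 0,"wy": 0,"wz": 0,"claw": 0},
    {"x": 0.2,"y": 0,"z": -1,"wx": 0,"wy": 0,"wz": 0,"claw": 0},
    {"x": 0.2,"y": 0,"z": -1,"wx": 0,"wy": 0,"wz": 0,"claw": 0},
    {"x": 0,"y": 0,"z": 0,"wx": 0,"wy": 0,"wz": 0,"claw": 0}
  ]
}}

```text
t: 7.52
ee_pos: [0.5403, -0.2604, 0.0673]
tool_rot: [0.15, 0.983, 0.04, 0.097]
wrist_force: [0.3, 0.0, 1.3]
gripper_width: 0.0001
gripper_force: 0.0
```

{"api": "arm_command", "payload": {
  "deltas": [
    {"x": 0.2,"y": 0,"z": -1,"wx": 0,"wy": 0,"wz": 0,"claw": 0},
    {"x": 0.2,"y": 0,"z": -1,"wx": 0,"wy": 0,"wz": 0,"claw": 0},
    {"x": 0,"y": 0,"z": 0,"wx": 0,"wy": 0,"wz": 0,"claw": 0}
  ]
}}

```text
t: 7.77
ee_pos: [0.5408, -0.2604, 0.0652]
tool_rot: [0.15, 0.983, 0.04, 0.097]
wrist_force: [-0.4, 0.1, 2.6]
gripper_width: 0.0002
gripper_force: 1.2
```

{"api": "arm_command", "payload": {
  "deltas": [
    {"x": 0.2,"y": 0.1,"z": -1,"wx": 0,"wy": 0,"wz": 0,"claw": 0},
    {"x": 0,"y": 0,"z": 0,"wx": 0,"wy": 0,"wz": 0,"claw": 0},
    {"x": 0,"y": 0,"z": 0,"wx": 0,"wy": 0,"wz": 0,"claw": 0}
  ]
}}

```text
t: 8.02
ee_pos: [0.541, -0.2604, 0.0643]
tool_rot: [0.15, 0.983, 0.039, 0.097]
wrist_force: [-0.4, 0.6, 2.9]
gripper_width: -0.0
gripper_force: 1.4
```

Contact has started at roughly 66 mm. I'll keep pressing until the key bottoms out, which should show as a force above about 5 N.

{"api": "arm_command", "payload": {
  "deltas": [
    {"x": 0.2,"y": 0,"z": -1,"wx": 0,"wy": 0,"wz": 0,"claw": 0},
    {"x": 0.2,"y": 0.1,"z": -1,"wx": 0,"wy": 0,"wz": 0,"claw": 0},
    {"x": 0,"y": 0,"z": 0,"wx": 0,"wy": 0,"wz": 0,"claw": 0},
    {"x": 0,"y": 0,"z": 0,"wx": 0,"wy": 0,"wz": 0,"claw": 0}
  ]
}}

```text
t: 8.35
ee_pos: [0.5414, -0.2603, 0.0623]
tool_rot: [0.15, 0.983, 0.039, 0.097]
wrist_force: [0.3, -0.2, 3.3]
gripper_width: -0.0
gripper_force: 1.9
```

{"api": "arm_command", "payload": {
  "deltas": [
    {"x": 0.1,"y": 0,"z": -0.5,"wx": 0,"wy": 0,"wz": 0,"claw": 0},
    {"x": 0,"y": 0,"z": 0,"wx": 0,"wy": 0,"wz": 0,"claw": 0},
    {"x": 0,"y": 0,"z": 0,"wx": 0,"wy": 0,"wz": 0,"claw": 0}
  ]
}}

```text
t: 8.6
ee_pos: [0.5415, -0.2603, 0.0622]
tool_rot: [0.15, 0.983, 0.039, 0.097]
wrist_force: [-3.0, 0.6, 9.3]
gripper_width: 0.0002
gripper_force: 4.8
```

The key has bottomed out at 9 N and has been held there. Retracting along the axis, then up.

{"api": "arm_command", "payload": {
  "deltas": [
    {"x": -1,"y": -0.3,"z": 5,"wx": 0,"wy": 0,"wz": 0,"claw": 0},
    {"x": -4,"y": -1,"z": 20,"wx": 0,"wy": 0,"wz": 0,"claw": 0},
    {"x": -8,"y": -2,"z": 39,"wx": 0,"wy": 0,"wz": 0,"claw": 0},
    {"x": -8,"y": -2,"z": 39,"wx": 0,"wy": 0,"wz": 0,"claw": 0},
    {"x": 0,"y": 0,"z": 40,"wx": 0,"wy": 0,"wz": 0,"claw": 0},
    {"x": -20,"y": -20,"z": 30,"wx": 0,"wy": 0,"wz": 0,"claw": 0},
    {"x": -20,"y": -20,"z": 0,"wx": 0,"wy": 0,"wz": 0,"claw": 0},
    {"x": 0,"y": 0,"z": 0,"wx": 0,"wy": 0,"wz": 0,"claw": 0},
    {"x": 0,"y": 0,"z": 0,"wx": 0,"wy": 0,"wz": 0,"claw": 0}
  ]
}}

```text
t: 9.35
ee_pos: [0.4796, -0.3061, 0.2348]
tool_rot: [0.151, 0.983, 0.039, 0.097]
wrist_force: [0.1, 0.4, -0.3]
gripper_width: -0.0003
gripper_force: 0.0
```

Run:
```python
from h import *
z0={}
for n in('top','scene'):
    f=np.load(n+'.npz')
    im,d,K,P=grab(n); 
    for t,i,dd in(('before',f['im'],f['d']),('after',im,d)):
        m=cv2.inRange(cv2.cvtColor(i,cv2.COLOR_RGB2HSV),(100,130,50),(130,255,255)); 
        W=cloud(dd,f['K'],f['P']); ok=(m>0)&(np.hypot(W[...,0]-.5425,W[...,1]-.258)<.03)
        print(n,t,ok.sum(),np.median(W[ok],0).round(4))
    if n=='top': cv2.imwrite('pics/t4.png',im[...,::-1])
```

```text
top before 65 [0.5433 0.2578 0.2632]
top after 60 [0.5421 0.2572 0.2403]
scene before 39 [0.5432 0.2558 0.2613]
scene after 39 [0.5423 0.2555 0.2381]
```

View pics/t4.png

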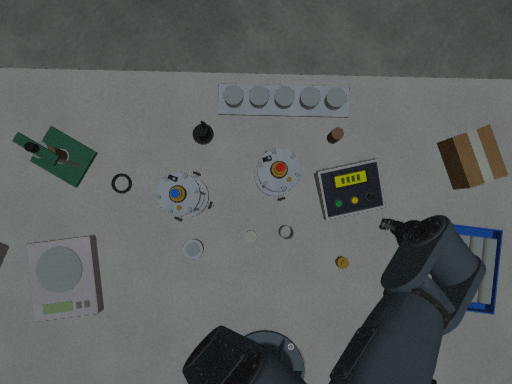

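The top view shows the blue head (175,194) now at about 240 mm. The red cell (280,168), the keys (355,200) and the bystanders haven't moved, and the arm is clear.

```bash
python3 -c "
from bench import robot
print(robot.close_job())"
```

```text
the job is handed in; nothing more can be done
None
```

The blue ram rests on the specimen's cap (specimen squashed about 1 mm while pressing). The yellow key was then pressed to its stop and released, the arm is clear, and the job is handed in; no verdict came back.

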